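Feed the filter discs through the gate

TASK

Put the three round dark filter discs away in the slot of the sorting tray: push them along the tray floor with the fingertips, one after another, through the narrow gate, the largest first, then the middle-sized, then the smallest, until all three lie flat in the slot, wholly past the two gate posts. Push them gently and never pinch, lift or tip them, and leave the small bottle, the small box and the tweezers beside the tray where they are.

Things in the scene. Friction and masses are not known exactly. Their poses are not given: they have to be found in the camera images.
- tray: Fixed tray, white floor, aluminium rims. Origin on the worktop under the gate's middle; +x points into the slot, z up. mm: floor top z 5, rims to z 17, 8 thick. Chamber inside: x -218 to 0, y +-116; funnel wall faces run from (x -91, y +-111) to (0, +-26). Slot: x 0 to 135, y +-26, end closed; holds the three discs in file with 21 to spare, so later discs may push earlier ones on.
- gate (a point): Middle of the gate, on the tray floor, 5 mm above the worktop; axes as the tray's. The gate is the 52 mm opening between two steel posts (12 mm thick, 22 mm high, at y +-32 mm) where funnel and slot meet; a disc is wholly past it when all of it lies at x > 0.
- filter_large: Largest of the three round filter discs, dark metal mount with a dark glass face: 46 mm across, 12 mm high, lying flat loose on the tray floor, 20 to 60 g. Origin at the centre of its underside; z up.
- filter_medium: Middle-sized of the three round filter discs, dark metal mount with a dark glass face: 38 mm across, 12 mm high, lying flat loose on the tray floor, 20 to 60 g. Origin at the centre of its underside; z up.
- filter_small: Smallest of the three round filter discs, dark metal mount with a dark glass face: 30 mm across, 12 mm high, lying flat loose on the tray floor, 20 to 60 g. Origin at the centre of its underside; z up.
- oil_bottle: Small brown bottle with a black cap, 23 mm across, 58 mm high, loose, upright on the worktop beside the slot. Origin at the centre of its underside.
- cover_box: Small pale box, 30 x 50 x 14 mm, loose on the worktop beside the slot, on the other side from the bottle. Origin at the centre of its underside.
- tweezers: Metal tweezers, 14 x 130 x 8 mm, lying loose on the worktop behind the chamber's closed end. Origin at the centre of the underside; length along y.
Not all that is in view belongs to the job. What is shaped like the filter_large but purple is not meant.

How it is judged:
By the outcome, as a careful person would: the job done as asked, in the order asked, and still so for the second after the job is handed in, with the robot touching nothing.
It also fails if it takes over 64 s, if anything falls off the work surface, if the arm or the gripper's body presses on something with over 40 N, if the wrist force passes 120 N, or if a joint passes its speed limit or range.

ROBOT

A 6-joint arm with a two-finger parallel gripper is mounted at the origin on a cart in front of the work surface, level with it; the furniture and walls round the work are solid. World frame = base frame: x ahead of the robot, y to its left, z up, the work surface at z = 0. Lengths are in m, angles in rad, forces in N, time in s.
With the tool pointing down it reaches from about 0.3 to 0.775 m from the base axis. Payload 14.6 kg.
Tool frame: the origin (TCP) lies on the centre line of the jaws, within the pads' length; the fingertips stand 14 mm ahead of it and the grasp point (between the pads) lies 5 mm behind it; z points along the fingers, y is the line along which they close (so a half turn about z gives the same grasp; the last joint's range is limited). The gripper opens to 85 mm and grips with 20 to 120 N. Pads are 22 mm wide; open, the fingers measure 114 mm over their backs; the gripper's body (76 mm by 85 mm) begins 54 mm behind the grasp point. The pads swing forward as they close: fully open they stand 13 mm farther back than shut.
Start: joints at [-1.351, 0.3, 1.521, -0, 1.321, -0.067], TCP at [0.156, -0.528, 0.245] pointing down, gripper open.
Joint ranges: [-3.03, 3.03], [-0.79, 2.21], [0.23, 2.52], [-1.04, 4.18], [0, 3.07], [-2.55, 2.55]. Speed limits (rad/s): [2.22, 2.22, 2.57, 3.14, 3.14, 3.14].

INTERFACE

Orientations are given as [roll, pitch, yaw] about the fixed x, y, z axes, in that order (R = Rz(yaw) Ry(pitch) Rx(roll)).
In Python, from station import telemetry, vision, manip gives the robot as it stands.
- The arm moves only by the shell command python3 -m handwheel 'ROWS' [OPENING]. ROWS is JSON, a list of rows, each a list of 2 entries, a list of its own where there are three numbers: the shift along the tool's x, y, z in mm, then the turn about the tool's z in rad. A call has 1 to 8 rows; each row shifts and turns the commanded pose from where the row before left it, along the tool's axes as they then stand; what a row does not reach is not made up. A row lasts 1/8 s, in which the tool goes at most 62.5 mm and 10.7 degrees, less where a joint would pass 70% of its speed; a pose out of reach is approached as far as the arm can. A call with a gripper value outside its range is refused whole. OPENING is the gripper's target within -1 to 1 (shut at 1, half-way at 0, fully open at -1), set as the call begins (- or left out, the last holds). The fingers move at their own pace and stop on an object; the grip force is fixed at half the most. Time passes only in rows, so rows that do not move let the fingers close. It gives the time, the measured TCP pose, the force, the opening and the grip force at its end, in the units of the state.
- telemetry.observe(): the state, without advancing time (a new reading comes with each control period).
- vision.read_camera(name): name is "scene" or "top" or "wrist"; returns the picture (480x640x3 uint8, red, green, blue); there is no depth.
- vision.camera_model(name): a dict with "intrinsics" (3x3 intrinsics, pixels), "rvec" (rotation vector, rad) and "tvec" (3), from world to camera coordinates, as OpenCV has them; the wrist camera has in their place "tool_from_camera" (4x4, takes a point from camera to tool coordinates, whose origin is the TCP and whose axes are the flange's). Camera axes: x right, y down, z forward; pixel columns grow to the right and rows downward; lengths in m; the calibration is good to about 2 mm. A picture is of the moment at which its call begins: read the wrist's pose just before it. camera_model takes no time and is no camera call.
- manip.hand_in(): hands the job in; it is judged then, once.
The state is a dict: "time_s": time; "q": joint angles; "joint_velocities": joint speeds; "joint_torque": joint torques, N m; "tool_pos": TCP position; "tcp_rot": TCP orientation; "wrist_force": force on the tool from outside, world axes, zero at the start; "ft_torque": the same for the moment, N m; "finger_gap": finger opening in m; "finger_force": force on a finger pad.
Only numpy, scipy, OpenCV 4.12 (cv2) and the standard library are available. Lean on these libraries where they do the work, as an engineer would, in place of code of your own. Each camera call takes 0.05 s, during which the arm holds its last target. There are 200 camera calls.

## Working session

There is one attempt and no reset: what is moved stays moved. The work goes in short steps, Python scripts to look and compute and a shell command to move; the robot and the scene stay as the last step left them, time stands still between calls to the robot, and variables do not carry over. Pictures are saved under pics/ and viewed, at most 10 in all, crops included, and the job is handed in when it is done.

```bash
mkdir -p pics
python3 - <<'E'
from station import telemetry, vision
import cv2,numpy as np
s=telemetry.observe();print(s['time_s'],s['tool_pos'],s['tcp_rot'],s['finger_gap'])
for n in('top','scene'):
    im=vision.read_camera(n);cv2.imwrite(f'pics/{n}0.png',im[:,:,::-1]);m=vision.camera_model(n);print(n,{k:np.round(np.array(v),3).tolist() for k,v in m.items() if k!='name'})
print(vision.camera_model('wrist'))
E
```

```text
0.0 [ 0.15553085 -0.52732368  0.24471406] [-3.14039878e+00 -7.52649047e-05  2.86805427e-01] 0.08548980207818585
top {'intrinsics': [[471.05, 0.0, 322.821], [0.0, 471.05, 236.76], [0.0, 0.0, 1.0]], 'rvec': [1.903, -2.287, 0.264], 'tvec': [0.161, 0.526, 0.789]}
scene {'intrinsics': [[544.689, 0.0, 322.545], [0.0, 544.689, 241.003], [0.0, 0.0, 1.0]], 'rvec': [0.741, -2.561, 1.137], 'tvec': [0.47, 0.162, 0.738]}
{'intrinsics': array([[379.69146075,   0.        , 321.25042524],
       [  0.        , 379.69146075, 239.44273818],
       [  0.        ,   0.        ,   1.        ]]), 'tool_from_camera': array([[ 3.54522716e-04, -9.63777479e-01, -2.66707415e-01,
         6.63876128e-02],
       [ 9.99997470e-01, -2.50722725e-04,  2.23526869e-03,
         3.14334663e-04],
       [-2.22117124e-03, -2.66707533e-01,  9.63774952e-01,
        -1.28836671e-01],
       [ 0.00000000e+00,  0.00000000e+00,  0.00000000e+00,
         1.00000000e+00]])}
```

View pics/top0.png

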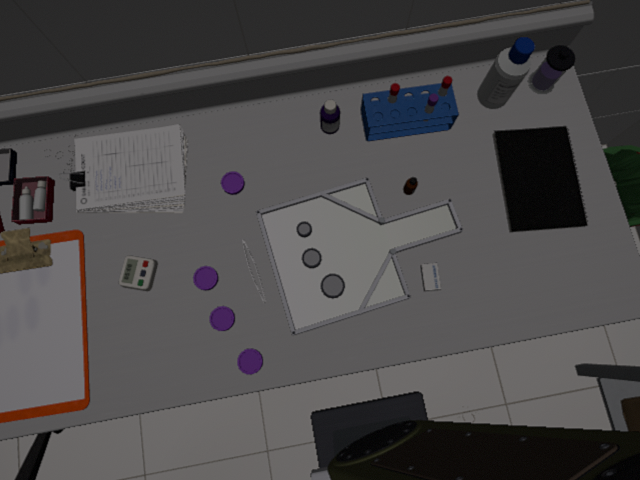

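View pics/scene0.png

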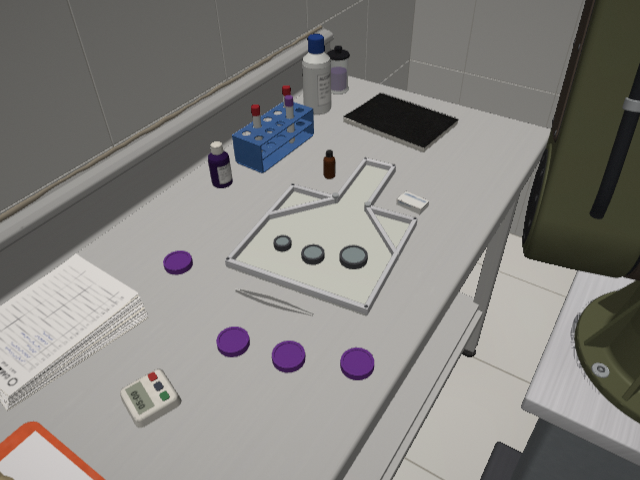

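The top view shows the candidates for "round disc":
- Dark grey discs in the tray: large (332,286), medium (312,258), small (304,229).
- Purple decoys: (233,183), (206,278), (222,318), (250,361).

I choose the three grey ones. The gate is near (386,237), the bottle at (410,186), the box at (431,277) and the tweezers at (255,272). The scene view agrees, with the discs at (353,257), (313,254) and (283,242).

```bash
cat > h.py <<'E'
from station import telemetry, vision
import cv2,numpy as np
def model(n):
    m=vision.camera_model(n);K=np.array(m['intrinsics'])
    if n=='wrist':
        s=telemetry.observe();from scipy.spatial.transform import Rotation as R
        T=np.eye(4);T[:3,:3]=R.from_euler('xyz',s['tcp_rot']).as_matrix();T[:3,3]=s['tool_pos']
        T=T@np.array(m['tool_from_camera']);return K,T[:3,:3],T[:3,3]
    Rw=cv2.Rodrigues(np.array(m['rvec'],float))[0];return K,Rw.T,-Rw.T@np.array(m['tvec']).ravel()
def ray(M,uv,z):
    K,R,c=M;d=R@np.linalg.inv(K)@np.array([uv[0],uv[1],1.]);return c+d*(z-c[2])/d[2]
def rays2(M1,u1,M2,u2):
    A=[];b=[];
    for (K,R,c),u in((M1,u1),(M2,u2)):
        d=R@np.linalg.inv(K)@np.array([u[0],u[1],1.]);d/=np.linalg.norm(d);P=np.eye(3)-np.outer(d,d);A.append(P);b.append(P@c)
    return np.linalg.lstsq(np.vstack(A),np.hstack(b),rcond=None)[0]
E
python3 - <<'E'
from h import *
out={}
for n in('top','scene'):
    im=cv2.imread(f'pics/{n}0.png');hsv=cv2.cvtColor(im,cv2.COLOR_BGR2HSV)
    M=model(n);roi=(258,190,365,315) if n=='top' else (265,228,385,280)
    g=hsv[:,:,2];print(n,'floor',np.median(g[roi[1]:roi[3],roi[0]:roi[2]]))
    m=((g<135)*255).astype(np.uint8);
    print(n,[ (round(x),round(y)) for x,y in []])
    mm=np.zeros_like(m);mm[roi[1]:roi[3],roi[0]:roi[2]]=m[roi[1]:roi[3],roi[0]:roi[2]]
    for c in cv2.findContours(mm,cv2.RETR_EXTERNAL,cv2.CHAIN_APPROX_NONE)[0]:
        if 80<cv2.contourArea(c)<1500:
            e=cv2.fitEllipse(c);print(np.round(e[0],1),np.round(e[1],1),np.round(ray(M,e[0],.011)*1000),np.array(g[int(e[0][1]),int(e[0][0])]))
a=cv2.imread('pics/top0.png')[165:345,240:480];cv2.imwrite('pics/topc.png',cv2.resize(a,None,fx=3.3,fy=3.3,interpolation=cv2.INTER_CUBIC))
E
```

```text
top floor 120.0
top []
scene floor 191.0
scene []
[353.  256.7] [23.6 28.8] [462.  59.  11.] 134
[312.4 254.2] [19.9 23.4] [521.  88.  11.] 134
[282.2 242.9] [16.1 18.1] [580.  92.  11.] 134
```

View pics/topc.png

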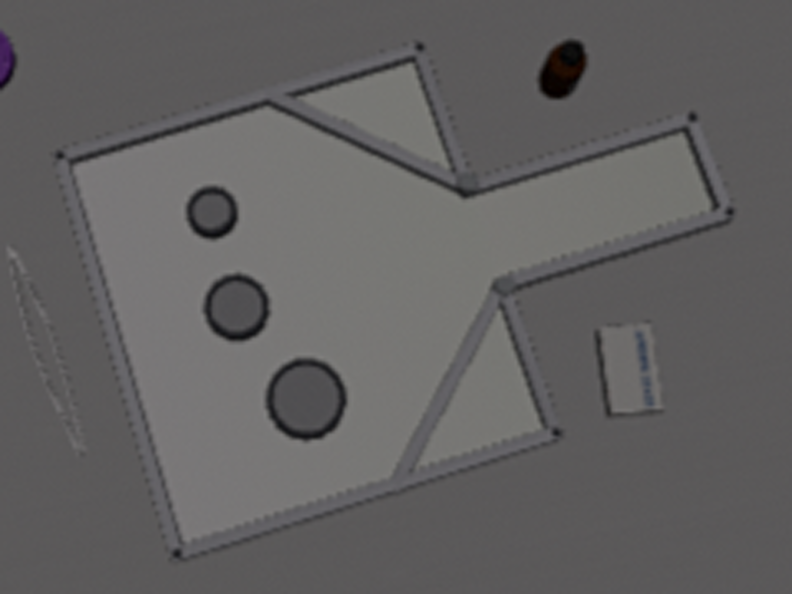

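The crop confirms three grey discs with no purple among them. The rim corner dots are clearly visible at crop pixels (61,155), (419,47), (692,117), (730,212), (557,433) and (177,553).

Run:
```python
from h import *
from scipy.optimize import least_squares
im=cv2.imread('pics/top0.png');M=model('top');S=model('scene')
px=np.array([(61,155),(419,47),(692,117),(730,212),(557,433),(177,553)])/3.3+[240,165]
W=np.array([ray(M,p,.017) for p in px])[:,:2]*1000
for h in(4,6,8):
    o=np.array([(-218-h,116+h),(h,116+h),(135+h,26+h),(135+h,-26-h),(h,-116-h),(-218-h,-116-h)])
    f=lambda p:(o@np.array([[np.cos(p[2]),np.sin(p[2])],[-np.sin(p[2]),np.cos(p[2])]])+p[:2]-W).ravel()
    r=least_squares(f,[550,0,2.5]) if 1 else 0
    r2=least_squares(f,[550,0,-1.5]);r=min(r,r2,key=lambda q:q.cost)
    print(h,r.x,np.round(r.fun,1))
    if h==6: p=r.x
np.save('tray.npy',p)
ca,sa=np.cos(p[2]),np.sin(p[2]);Rt=np.array([[ca,sa],[-sa,ca]])
# discs in top: subpixel via dark rim
g=im[:,:,1]
t={}
for name,c0,rr,sc in(('L',(332,286),17,(353,256.7)),('M',(312,258),15,(312.4,254.2)),('S',(304,229),13,(282.2,242.9))):
    x,y=c0;sub=g[y-rr:y+rr+1,x-rr:x+rr+1];fl=np.percentile(sub,80);m=((sub<fl-15)*255).astype(np.uint8)
    c=max(cv2.findContours(m,cv2.RETR_EXTERNAL,cv2.CHAIN_APPROX_NONE)[0],key=cv2.contourArea);e=cv2.fitEllipse(c)
    u=np.array(e[0])+[x-rr,y-rr];w=ray(M,u,.011)*1000
    print(name,u,np.round(e[1],1),'top',np.round(w),'tri',np.round(rays2(M,u,S,sc)*1000),'tray',np.round(Rt@(w[:2]-p[:2])))
for nm,u in(('bottle',(410,187)),('box',(431,277))):
    w=ray(M,u,.01)*1000;print(nm,w,np.round(Rt@(w[:2]-p[:2])))
```

```text
4 [536.145457   -59.07518682  -1.44844553] [-0.   1.8  0.3 -2.9 -0.5  1.  -0.   1.3  0.7 -2.5 -0.5  1.3]
6 [536.0640722  -58.41350642   4.83473895] [ 1.7  4.7  2.4 -4.   1.6 -0.1 -1.8 -0.3 -1.2 -4.1 -2.8  3.7]
8 [535.98268822 -57.75182588  -1.44844719] [ 3.3  7.6  4.6 -5.   3.8 -1.2 -3.7 -1.8 -3.  -5.7 -5.1  6.1]
L [332.18872261 285.43212509] [24.3 25.1] top [463.  60.  11.] tri [462.  60.  12.] tray [-127.  -58.]
M [311.25010586 257.83520126] [19.9 20.7] top [522.  90.  11.] tri [521.  89.  12.] tray [-149.    4.]
S [303.68847942 228.89269829] [15.5 16.5] top [581.  94.  11.] tri [579.  94.  12.] tray [-146.   63.]
bottle [ 626.51388146 -126.65188356   10.        ] [79. 81.]
box [ 445.02114185 -125.58753687   10.        ] [ 56. -99.]
```

```bash
cat >> h.py <<'E'
from scipy.spatial.transform import Rotation as Ro
TR=np.array([536.1,-59.1,-1.448])
def t2w(p):
    c,s=np.cos(TR[2]),np.sin(TR[2]);return np.array([c*p[0]-s*p[1]+TR[0],s*p[0]+c*p[1]+TR[1]])
def w2t(w):
    c,s=np.cos(TR[2]),np.sin(TR[2]);d=np.array(w[:2])-TR[:2];return np.array([c*d[0]+s*d[1],-s*d[0]+c*d[1]])
def st():
    s=telemetry.observe();p=np.array(s['tool_pos'])*1000;yaw=s['tcp_rot'][2]
    a=(yaw+np.pi-TR[2]+np.pi)%(2*np.pi)-np.pi
    print('t %.2f tray'%s['time_s'],np.round(w2t(p),1),'z %.1f pushang %.3f gap %.1f'%(p[2],a,s['finger_gap']*1000),np.round(s['wrist_force'],1));return s,p,a
def goal(xy,ang,z):
    "TCP goal in tray mm; ang = push direction in the tray; shift in tool axes as now, turn after it"
    s,p,a=st();w=np.append(t2w(xy),z);R=Ro.from_euler('xyz',s['tcp_rot']).as_matrix()
    print('shift',np.round(R.T@(w-p),1),'then turn',round(-((ang-a+np.pi)%(2*np.pi)-np.pi),3))
def behind(c,ang,d):return np.array(c)-d*np.array([np.cos(ang),np.sin(ang)])
E
python3 - <<'E'
from h import *
a=.714;goal(behind((-127,-58),a,48),a,80)
E
```

```text
t 0.10 tray [ 418.1 -435. ] z 244.8 pushang -1.407 gap 85.7 [ 0.1 -0.5  0.6]
shift [ 435.9 -517.   165.3] then turn -2.121
```

```bash
python3 -m handwheel '[[[36,-43,0],0],[[36,-43,0],0],[[36,-43,0],0],[[36,-43,0],0],[[36,-43,0],0],[[36,-43,0],0],[[36,-43,0],0],[[36,-43,0],0]]' 0.67
python3 -m handwheel '[[[36,-43,0],0],[[36,-43,0],0],[[36,-43,0],0],[[36,-43,0],0],[[0,0,0],-0.18],[[0,0,0],-0.18],[[0,0,0],-0.18],[[0,0,0],-0.18]]'
python3 -m handwheel '[[[0,0,0],-0.18],[[0,0,0],-0.18],[[0,0,0],-0.18],[[0,0,0],-0.18],[[0,0,0],-0.18],[[0,0,0],-0.18],[[0,0,0],-0.18],[[0,0,0],-0.14]]'
python3 - <<'E'
from h import *
a=.714;goal(behind((-127,-58),a,48),a,80)
E
```

```text
time_s: 1.1
tool_pos: [0.3348, -0.1144, 0.2454]
tcp_rot: [3.141, -0.0, 0.286]
wrist_force: [0.7, -0.8, -0.2]
finger_gap: 0.0139
finger_force: 0.0
time_s: 2.1
tool_pos: [0.4238, 0.0896, 0.2451]
tcp_rot: [-3.141, 0.0, 1.013]
wrist_force: [0.2, 0.0, 0.3]
finger_gap: 0.0144
finger_force: 0.0
time_s: 3.1
tool_pos: [0.4238, 0.0896, 0.2451]
tcp_rot: [-3.141, -0.0, 2.412]
wrist_force: [0.1, -0.2, -0.6]
finger_gap: 0.0143
finger_force: 0.0
t 3.10 tray [-161.3  -93.2] z 245.1 pushang 0.718 gap 14.3 [ 0.1 -0.2 -0.6]
shift [ -1.1   4.2 165.1] then turn 0.004
```

```bash
python3 -m handwheel '[[[0,1,55],0],[[0,2,55],0],[[-1,1,55],0],[[0,0,0],0]]'
python3 - <<'E'
from h import *
a=.714;goal(behind((-127,-58),a,48),a,22)
im=vision.read_camera('wrist');cv2.imwrite('pics/w1.png',im[:,:,::-1])
E
```

```text
time_s: 3.6
tool_pos: [0.4254, 0.0916, 0.0777]
tcp_rot: [-3.136, -0.005, 2.407]
wrist_force: [-0.4, -0.1, 1.8]
finger_gap: 0.0141
finger_force: 0.0
t 3.60 tray [-163.1  -91.4] z 77.7 pushang 0.713 gap 14.1 [-0.4 -0.1  1.8]
shift [-1.4  1.9 55.7] then turn -0.001
```

View pics/w1.png

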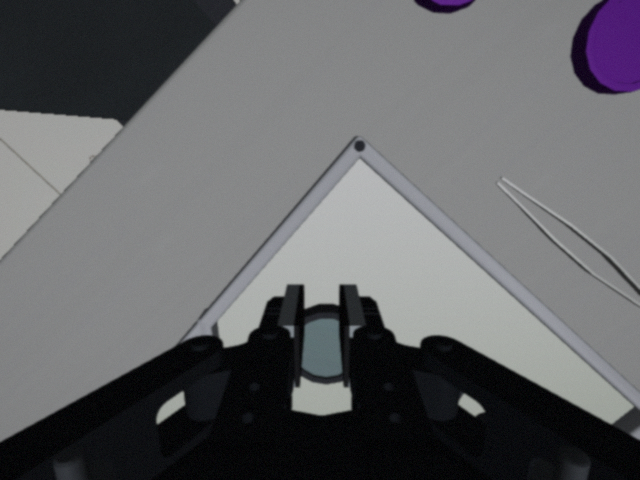

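The disc appears at about (325,345), centred between the two finger blades at columns 292 and 348. The tray's rear corner dot is at (360,146). I'll check where these fall in the tray frame.

Run:
```python
from h import *
M=model('wrist')
for n,u,z in(('disc',(324,343),.017),('corner',(360,146),.017)):print(n,w2t(ray(M,u,z)*1000))
K,R,c=M
s,p,a=st();Rt=Ro.from_euler('xyz',s['tcp_rot']).as_matrix()
for q in((-11,7,13),(11,7,13),(-11,22,13),(11,22,13),(11,-7,13)):
    w=(p+Rt@np.array(q))/1000;v=K@(R.T@(w-c));print(q,v[:2]/v[2])
```

```text
disc [-127.9611664   -59.17959544]
corner [-221.63510671 -117.14697174]
t 3.65 tray [-163.2  -89.8] z 80.2 pushang 0.713 gap 13.8 [-0.5  0.3  0.9]
(-11, 7, 13) [341.18491651 330.57521084]
(11, 7, 13) [341.98087701 281.17247744]
(-11, 22, 13) [377.27064821 330.60130841]
(11, 22, 13) [379.47303463 281.19618854]
(11, -7, 13) [306.99285683 281.15035003]
```

```bash
python3 -m handwheel '[[[0,-1,30],0],[[0,0,20],0],[[0,0,8],0],[[-6,0,0],0],[[-8,0,0],0],[[-8,0,0],0]]'
python3 -m handwheel '[[[-10,0,0],0],[[-10,0,0],0],[[-10,0,0],0],[[-10,0,0],0],[[-10,0,0],0],[[-10,0,0],0],[[-10,0,0],0],[[-6,0,0],0]]'
python3 - <<'E'
from h import *
a=.714;goal(behind((-60,0),a,33),a,22)
im=vision.read_camera('top');cv2.imwrite('pics/t2.png',im[:,:,::-1])
E
```

```text
time_s: 4.4
tool_pos: [0.444, 0.076, 0.0231]
tcp_rot: [3.141, 0.001, 2.407]
wrist_force: [-1.0, 1.2, 0.3]
finger_gap: 0.0141
finger_force: 0.3
time_s: 5.4
tool_pos: [0.4999, 0.025, 0.0223]
tcp_rot: [3.142, 0.0, 2.407]
wrist_force: [-0.8, 0.6, 0.5]
finger_gap: 0.0142
finger_force: 0.4
t 5.40 tray [-87.9 -25.6] z 22.3 pushang 0.713 gap 14.2 [-0.8  0.6  0.5]
shift [-4.9  1.1  0.3] then turn -0.001
```

```bash
python3 -m handwheel '[[[15,0,0],0],[[15,0,-20],0],[[0,0,-40],0],[[0,0,0],0.18],[[0,0,0],0.18],[[0,0,0],0.18],[[0,0,0],0.173],[[0,0,0],0]]'
python3 - <<'E'
from h import *
goal((-105,-4),0,22)
M=model('wrist');im=vision.read_camera('wrist');cv2.imwrite('pics/w2.png',im[:,:,::-1])
M2=model('top');im=vision.read_camera('top');cv2.imwrite('pics/t3.png',im[:,:,::-1])
import pickle;pickle.dump((M,M2),open('m2.pkl','wb'))
E
```

```text
time_s: 6.45
tool_pos: [0.4764, 0.0462, 0.0822]
tcp_rot: [-3.141, -0.0, 1.696]
wrist_force: [0.4, 0.5, -1.1]
finger_gap: 0.0143
finger_force: 0.0
t 6.45 tray [-111.8  -46.4] z 82.2 pushang 0.002 gap 14.3 [ 0.4  0.5 -1.1]
shift [-6.9 42.4 60.2] then turn 0.002
```

View pics/w2.png

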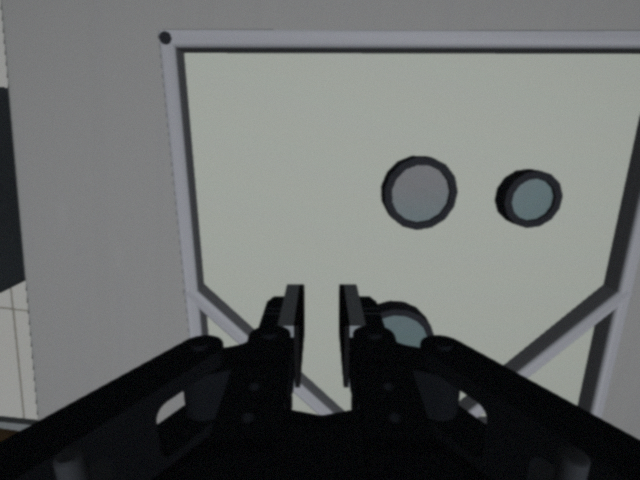

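In the wrist view the medium disc is at (419,191), the small at (530,198), and the large is partly hidden near (400,335). The corner dot is at (166,38). I'll locate the large from this and from the top picture.

Run:
```python
from h import *
import pickle;M,M2=pickle.load(open('m2.pkl','rb'))
im=cv2.imread('pics/w2.png')
for n,u in(('M',(419,191)),('S',(530,198)),('corner',(166,38)),('Ltopright',(432,330))):print(n,w2t(ray(M,u,.017)*1000))
g=im[:,:,1].astype(int);m=np.zeros(g.shape,np.uint8);m[280:345,372:440]=(g[280:345,372:440]<80)*255
# outer edge of L in wrist: first dark pixel scanning down per column / from right per row
pts=[]
for r in range(303,340,3):
    cs=[c for c in range(445,385,-1) if g[r,c]<110]
    if cs:pts.append(w2t(ray(M,(cs[0],r),.017)*1000))
for c in range(385,425,3):
    rs=[r for r in range(285,330) if g[r,c]<110]
    if rs:pts.append(w2t(ray(M,(c,rs[0]),.017)*1000))
pts=np.array(pts)
from scipy.optimize import least_squares
r=least_squares(lambda q:np.hypot(*(pts-q).T)-23,[-60,0],loss='soft_l1');print('L',r.x,np.round(r.fun,1))
a=cv2.imread('pics/t3.png')[165:345,240:480];cv2.imwrite('pics/t3c.png',cv2.resize(a,None,fx=3.3,fy=3.3,interpolation=cv2.INTER_CUBIC))
```

```text
M [-150.58395269    2.63407337]
S [-147.0972975    60.06183576]
corner [-221.18527312 -119.3420566 ]
Ltopright [-71.38403774  15.69480287]
L [-66.10466028  -7.04985534] [ 0.2  0.2 -0.  -0.6 -0.2 -0.3 -0.7 -0.4 -0.4 -0.2  0.7  7.5  7.7  0.1
  0.4  0.2  0.2  0.2  0.4  0.2  0.   0.  -0.3 -0.  -0.  -0.7 -0.2]
```

View pics/t3c.png

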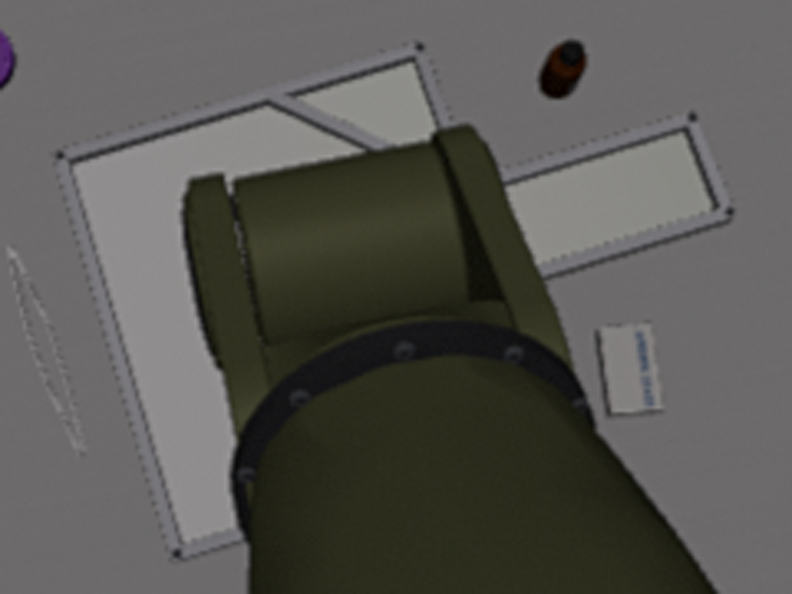

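The top camera is blocked by the arm, but the wrist gives the large disc at (-66,-7) and agrees on the corner to 1 mm. Next I push at 0.2 rad, then straighten on the way to the gate.

```bash
python3 -m handwheel '[[[-3,16,0],0],[[-4,15.5,0],0],[[0,0,0],-0.1],[[0,0,0],-0.1],[[0,0,30],0],[[0,0,22],0],[[0,0,8],0],[[-5,0,0],0]]'
python3 -m handwheel '[[[-8,0,0],0],[[-10,0,0],0],[[-10,0,0],0],[[-10,0,0],0],[[0,0,0],0]]'
python3 - <<'E'
from h import *
st();M=model('wrist');im=vision.read_camera('wrist');cv2.imwrite('pics/w3.png',im[:,:,::-1])
E
```

```text
time_s: 7.55
tool_pos: [0.5108, 0.0378, 0.0223]
tcp_rot: [-3.141, -0.0, 1.896]
wrist_force: [-0.9, -0.1, 0.9]
finger_gap: 0.0139
finger_force: 0.0
time_s: 8.18
tool_pos: [0.5231, 0.001, 0.0223]
tcp_rot: [3.142, 0.0, 1.893]
wrist_force: [0.7, -0.4, -0.4]
finger_gap: 0.0142
finger_force: 0.0
t 8.18 tray [-61.2  -5.5] z 22.3 pushang 0.199 gap 14.2 [ 0.7 -0.4 -0.4]
```

View pics/w3.png

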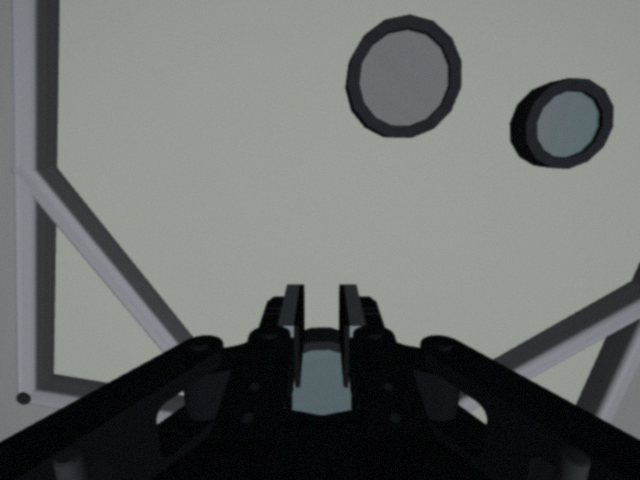

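The large disc is seated in the cradle, with its rear edge at (322,331). The front corner dot at (23,398) serves as a tray check.

Run:
```python
from h import *
M=model('wrist');g=cv2.imread('pics/w3.png')[:,:,1].astype(int)
print('dot -- nominal 4,-120:',w2t(ray(M,(23,398),.017)*1000))
# funnel wall upper ends, inner corner of left funnel face on rim top
print(g[315:350:2,322]);print(g[350:415:4,322])
for v in(328,331,334):print(v,w2t(ray(M,(322,v),.017)*1000),w2t(ray(M,(322,v),.005)*1000))
```

```text
dot -- nominal 4,-120: [   0.86649724 -120.43126231]
[155 159 156 158 153 153  92  16   6  15  10  16  16  23  37  39  37  56]
[ 79 102 100  95  98  99  99 100  98 101 100  95  99 100  96  98  80]
328 [-55.38237311  -5.25077826] [-48.93686295  -3.91499089]
331 [-54.0987071   -4.98991282] [-47.53828971  -3.63077411]
334 [-52.80894646  -4.72780884] [-46.13307629  -3.34520791]
```

```bash
python3 -m handwheel '[[[-6,0.3,0],0.05],[[-6,0.3,0],0.05],[[-6,0.5,0],0.05],[[-6,0.6,0],0.05],[[0,0,0],0]]'
python3 - <<'E'
from h import *
st();M=model('wrist');im=vision.read_camera('wrist');cv2.imwrite('pics/w4.png',im[:,:,::-1])
g=im[:,:,1].astype(int);print(g[315:350:2,322])
E
```

```text
time_s: 8.85
tool_pos: [0.5304, -0.0211, 0.0222]
tcp_rot: [-3.141, -0.0, 1.694]
wrist_force: [-0.2, -0.3, 0.1]
finger_gap: 0.0143
finger_force: 0.0
t 8.85 tray [-38.4  -1. ] z 22.2 pushang 0.000 gap 14.3 [-0.2 -0.3  0.1]
[150 150 153 151 152 145  69  16  15  12  14  15  12  27  36  31  36  67]
```

```bash
python3 -m handwheel '[[[-5,0.5,0],0],[[-5,0.5,0],0],[[-5,0,0],0],[[-5,0,0],0],[[-5,0,0],0]]'
python3 -m handwheel '[[[-5,0,0],0],[[-5,0,0],0],[[-5,0,0],0],[[-3,0,0],0],[[0,0,0],0]]'
python3 - <<'E'
from h import *
st();M=model('wrist');im=vision.read_camera('wrist');cv2.imwrite('pics/w5.png',im[:,:,::-1])
g=im[:,:,1].astype(int);print(g[315:350:2,322])
E
```

```text
time_s: 9.52
tool_pos: [0.5345, -0.0462, 0.0223]
tcp_rot: [-3.142, 0.0, 1.694]
wrist_force: [0.9, -0.3, -0.1]
finger_gap: 0.0143
finger_force: 0.1
time_s: 10.15
tool_pos: [0.5368, -0.0639, 0.0223]
tcp_rot: [3.142, 0.0, 1.693]
wrist_force: [-0.4, 1.5, -0.9]
finger_gap: 0.0141
finger_force: 0.0
t 10.15 tray [4.8 0.1] z 22.3 pushang -0.000 gap 14.1 [-0.4  1.5 -0.9]
[165 162 164 165 160 138  30  17  15  20  15  14  20  34  40  38  51  96]
```

```bash
python3 -m handwheel '[[[20,0,0],0],[[10,0,-30],0],[[20,1,-30],0],[[55,1,0],0],[[55,1,0],0],[[34,0,0],0],[[0,0,0],0],[[0,0,0],0]]'
python3 - <<'E'
from h import *
goal((-189,3),0,22);M=model('wrist');im=vision.read_camera('wrist');cv2.imwrite('pics/w6.png',im[:,:,::-1])
E
```

```text
time_s: 11.2
tool_pos: [0.5157, 0.1293, 0.0822]
tcp_rot: [-3.141, 0.0, 1.694]
wrist_force: [-0.4, -0.2, 0.1]
finger_gap: 0.0142
finger_force: 0.0
t 11.20 tray [-189.5    2.8] z 82.2 pushang 0.001 gap 14.2 [-0.4 -0.2  0.1]
shift [-0.5  0.2 60.2] then turn 0.001
```

View pics/w6.png

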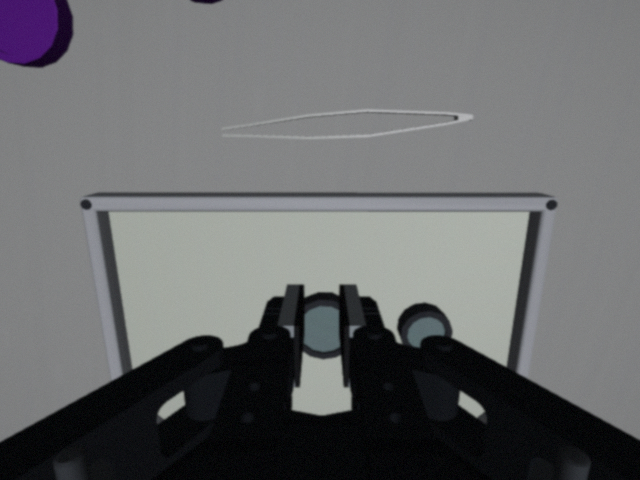

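The medium disc sits centred at (323,325), the small at (424,335), and the tweezers are untouched. I push the medium straight in.

```bash
python3 -m handwheel '[[[0,0,30],0],[[0,0,22],0],[[0,0,8],0],[[-6,0,0],0],[[-8,0,0],0],[[-10,-0.3,0],0],[[-10,-0.3,0],0],[[-10,-0.3,0],0]]'
python3 -m handwheel '[[[-10,-0.3,0],0],[[-10,-0.3,0],0],[[-10,-0.3,0],0],[[-10,-0.3,0],0],[[-10,-0.3,0],0],[[-10,0,0],0],[[-10,0,0],0],[[-10,0,0],0]]'
python3 - <<'E'
from h import *
st();M=model('wrist');im=vision.read_camera('wrist');cv2.imwrite('pics/w7.png',im[:,:,::-1])
g=im[:,:,1].astype(int);print(g[315:350:2,322])
E
```

```text
time_s: 12.25
tool_pos: [0.5206, 0.0846, 0.0225]
tcp_rot: [3.141, -0.0, 1.694]
wrist_force: [1.0, 0.6, 1.0]
finger_gap: 0.0141
finger_force: 0.4
time_s: 13.25
tool_pos: [0.5288, 0.0052, 0.0223]
tcp_rot: [-3.142, -0.0, 1.694]
wrist_force: [0.2, 0.2, 1.5]
finger_gap: 0.014
finger_force: 0.4
t 13.25 tray [-64.7   0.7] z 22.3 pushang 0.000 gap 14.0 [0.2 0.2 1.5]
[154 151 151 153 133  44  12  10  16  16  15  13  32  37  31  42  84  99]
```

```bash
python3 -m handwheel '[[[-9,0,0],0],[[-9,-0.4,0],0],[[-8,0,0],0],[[-5,0,0],0],[[-5,0,0],0],[[-5,0,0],0],[[-5,0,0],0],[[-5,0,0],0]]'
python3 -m handwheel '[[[-5,0,0],0],[[-5,0,0],0],[[-5,0,0],0],[[-5,0,0],0],[[-2,0,0],0],[[0,0,0],0]]'
python3 - <<'E'
from h import *
st();M=model('wrist');im=vision.read_camera('wrist');cv2.imwrite('pics/w8.png',im[:,:,::-1])
g=im[:,:,1].astype(int);print(g[315:350:2,322])
E
```

```text
time_s: 14.3
tool_pos: [0.5346, -0.0451, 0.0223]
tcp_rot: [-3.142, -0.0, 1.694]
wrist_force: [0.0, -0.0, -0.5]
finger_gap: 0.0146
finger_force: 0.2
time_s: 15.05
tool_pos: [0.5373, -0.0668, 0.0223]
tcp_rot: [3.142, 0.0, 1.694]
wrist_force: [1.1, 0.3, -0.2]
finger_gap: 0.0139
finger_force: 0.0
t 15.05 tray [7.7 0.3] z 22.3 pushang 0.000 gap 13.9 [ 1.1  0.3 -0.2]
[166 163 167 164 160  88  17  13  11  15  15   8  29  40  33  41  64 100]
```

```bash
python3 -m handwheel '[[[20,0,0],0],[[10,0,-30],0],[[38,20,-30],0],[[38,20,0],0],[[38,20,0],0],[[39,20,0],0],[[0,0,0],0.18],[[0,0,0],0.18]]'
python3 -m handwheel '[[[0,0,0],0.18],[[0,0,0],0.06],[[0,0,0],0]]'
python3 - <<'E'
from h import *
goal((-176,80),-.6,22);M=model('wrist');im=vision.read_camera('wrist');cv2.imwrite('pics/w9.png',im[:,:,::-1])
g=im[:,:,1].astype(int)
h=g[290:420,308:338];print(np.round(h[::4].mean(1)))
# S outline visible between the blades / above
m=((g<80)*255).astype(np.uint8)
E
```

```text
time_s: 16.1
tool_pos: [0.5936, 0.1266, 0.082]
tcp_rot: [-3.141, 0.0, 1.33]
wrist_force: [-0.4, 0.6, 0.2]
finger_gap: 0.0136
finger_force: 0.0
time_s: 16.48
tool_pos: [0.5938, 0.1258, 0.0822]
tcp_rot: [-3.141, 0.0, 1.095]
wrist_force: [-0.7, 0.1, -0.0]
finger_gap: 0.0141
finger_force: 0.0
t 16.48 tray [-176.4   79.9] z 82.2 pushang -0.599 gap 14.1 [-0.7  0.1 -0. ]
shift [-0.3  0.3 60.2] then turn 0.001
[110.  31.  27.  39.  84.  99. 103. 104. 104. 103.  97.  79.  42.  90.
 171. 171. 171. 171. 171. 170. 170. 170. 170. 169. 169. 169. 169. 168.
 168. 168. 167.  86.   8.]
```

View pics/w9.png

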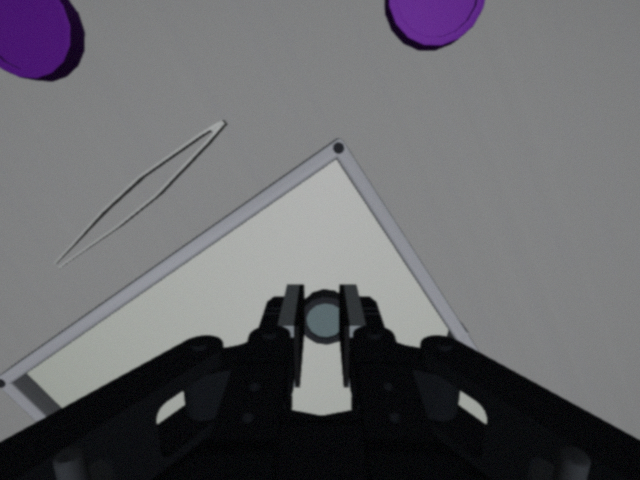

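The small disc is at (324,318), centred between the blades and just ahead of them. I descend and push it along the line, then arc into the gate.

```bash
python3 -m handwheel '[[[0,0,30],0],[[0,0,22],0],[[0,0,8],0],[[-6,0,0],0],[[-8,0,0],0],[[-8,0,0],0],[[-8,0,0],0],[[-8,0,0],0]]'
python3 -m handwheel '[[[-10,0,0],0],[[-10,0,0],0],[[-10,0,0],0],[[-10,0,0],0],[[-10,0,0],0],[[-10,0,0],0],[[-10,0,0],0],[[-10,0,0],0]]'
python3 - <<'E'
from h import *
st();M=model('wrist');im=vision.read_camera('wrist');cv2.imwrite('pics/w10.png',im[:,:,::-1])
g=im[:,:,1].astype(int);print(g[315:350:2,322])
E
```

```text
time_s: 17.52
tool_pos: [0.5766, 0.0905, 0.0226]
tcp_rot: [3.141, -0.0, 1.094]
wrist_force: [-0.4, 0.1, -0.5]
finger_gap: 0.0141
finger_force: 0.2
time_s: 18.52
tool_pos: [0.5398, 0.0194, 0.0223]
tcp_rot: [3.142, -0.0, 1.094]
wrist_force: [1.0, 0.7, 0.2]
finger_gap: 0.0144
finger_force: 0.2
t 18.52 tray [-77.5  13.3] z 22.3 pushang -0.600 gap 14.4 [1.  0.7 0.2]
[152 149 150 147  74  14  17  16  17  11  15  30  34  35  34  62  95  93]
```

Seated; now the arc.

```bash
python3 -m handwheel '[[[-5,0,0],0.075],[[-5,0,0],0.075],[[-5,0,0],0.075],[[-5,0,0],0.075],[[-5,0,0],0.075],[[-5,0,0],0.075],[[-5,0,0],0.075],[[-5,0,0],0.075]]'
python3 -m handwheel '[[[0,0,0],0]]'
python3 - <<'E'
from h import *
st();M=model('wrist');im=vision.read_camera('wrist');cv2.imwrite('pics/w11.png',im[:,:,::-1])
g=im[:,:,1].astype(int);print(g[315:350:2,310],g[315:350:2,322],g[315:350:2,334])
E
```

```text
time_s: 19.58
tool_pos: [0.5133, -0.0093, 0.0223]
tcp_rot: [3.142, 0.0, 0.491]
wrist_force: [0.8, -0.1, -0.5]
finger_gap: 0.0139
finger_force: 0.1
time_s: 19.7
tool_pos: [0.5134, -0.0093, 0.0223]
tcp_rot: [-3.141, 0.0, 0.494]
wrist_force: [0.3, 0.6, -0.3]
finger_gap: 0.0145
finger_force: 0.0
t 19.70 tray [-52.2 -16.5] z 22.3 pushang -1.200 gap 14.5 [ 0.3  0.6 -0.3]
[156 157 154 155 154 151  88  22  14  19  13  18  16  28  36  34  36  61] [154 156 153 154 143  64  20  13  17  18  13  18  31  37  37  41  67  97] [154 156 155 154 155 148  80  14  22  17  17  16  16  26  33  36  33  60]
```

I had the turn's sign wrong: a positive turn lowers the push angle. The small disc is still loose and clear of the wall, near (-45,-35). I back off, re-aim and look.

```bash
python3 -m handwheel '[[[10,0,0],0],[[8,0,-20],0],[[0,0,-40],0],[[0,0,0],-0.18],[[0,0,0],-0.18],[[0,0,0],-0.18],[[0,0,0],-0.18],[[0,0,0],-0.18]]'
python3 -m handwheel '[[[0,0,0],-0.18],[[0,0,0],-0.18],[[0,0,0],-0.18],[[0,0,0],-0.18],[[0,0,0],-0.18],[[0,0,0],-0.1],[[0,0,0],0]]'
python3 - <<'E'
from h import *
goal(behind((-45,-35),.7,36),.7,82)
E
```

```text
time_s: 20.75
tool_pos: [0.53, -0.0002, 0.0824]
tcp_rot: [3.141, -0.0, 1.401]
wrist_force: [-0.8, 0.1, 0.3]
finger_gap: 0.0141
finger_force: 0.0
time_s: 21.62
tool_pos: [0.5299, -0.0003, 0.0823]
tcp_rot: [3.141, 0.0, 2.394]
wrist_force: [-0.0, 0.2, 0.1]
finger_gap: 0.0137
finger_force: 0.0
t 21.62 tray [-59.1   1. ] z 82.3 pushang 0.701 gap 13.7 [-0.   0.2  0.1]
shift [ 48.4 -36.6   0.3] then turn 0.001
```

```bash
python3 -m handwheel '[[[24,-18,0],0],[[24,-18.5,0],0],[[0,0,0],0]]'
python3 - <<'E'
from h import *
st();M=model('wrist');im=vision.read_camera('wrist');cv2.imwrite('pics/w12.png',im[:,:,::-1])
E
```

```text
time_s: 22.0
tool_pos: [0.4685, 0.0056, 0.0824]
tcp_rot: [-3.141, -0.0, 2.392]
wrist_force: [1.4, 0.0, -0.3]
finger_gap: 0.014
finger_force: 0.0
t 22.00 tray [-72.5 -59.2] z 82.4 pushang 0.698 gap 14.0 [ 1.4  0.  -0.3]
```

View pics/w12.png

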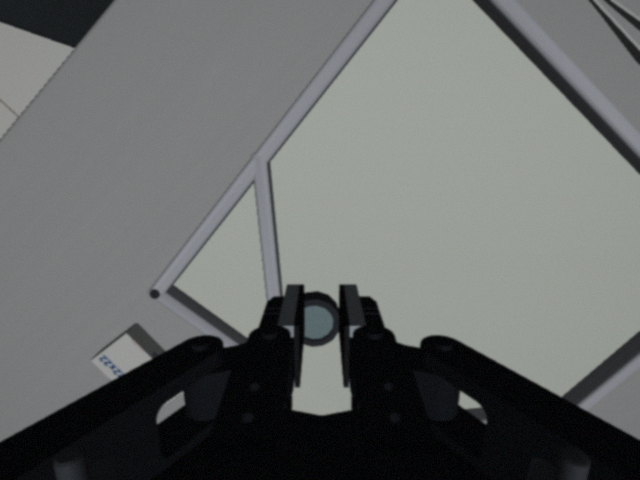

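The small disc is at (317,319), about 2 mm left of the tool centre. The funnel wall's top edge is at column 280, about 20 mm from the tool centre. I narrow the fingers for clearance before going down.

```bash
python3 -m handwheel '[[[0,-1,30],0],[[0,0,22],0],[[0,0,7],0],[[-5,0,0],0],[[-5,0,0],0],[[-5,0,0],0],[[-5,0,0],0],[[0,0,0],0]]' 0.81
python3 - <<'E'
from h import *
st();M=model('wrist');im=vision.read_camera('wrist');cv2.imwrite('pics/w13.png',im[:,:,::-1])
g=im[:,:,1].astype(int);print(g[315:350:2,314],g[315:350:2,322],g[315:350:2,329])
E
```

```text
time_s: 23.05
tool_pos: [0.4837, -0.0093, 0.0234]
tcp_rot: [3.141, 0.0, 2.393]
wrist_force: [0.1, -0.4, -0.3]
finger_gap: 0.0086
finger_force: 0.0
t 23.05 tray [-55.8 -46. ] z 23.4 pushang 0.700 gap 8.6 [ 0.1 -0.4 -0.3]
[154 156 155 154 156 153  76  15  12  13  12  15  18  26  38  37  36  73] [158 157 156 158 155 159 141  53   9  11  17   7  10  16  29  33  33  39] [154 152 145 149 152 151 152 137  57  14  17  16  14  16  17  33  35  35]
```

```bash
python3 -m handwheel '[[[-5,0,0],-0.03],[[-5,0,0],-0.03],[[-5,0,0],-0.03],[[-5,0,0],-0.03],[[-5,0,0],0],[[-5,0,0],0],[[0,0,0],0]]'
python3 - <<'E'
from h import *
st();M=model('wrist');im=vision.read_camera('wrist');cv2.imwrite('pics/w14.png',im[:,:,::-1])
g=im[:,:,1].astype(int);print(g[315:350:2,314],g[315:350:2,322],g[315:350:2,329])
E
```

```text
time_s: 23.98
tool_pos: [0.5069, -0.028, 0.0233]
tcp_rot: [3.142, 0.0, 2.513]
wrist_force: [-0.2, -0.2, 0.0]
finger_gap: 0.0083
finger_force: 0.0
t 23.98 tray [-34.4 -25.2] z 23.3 pushang 0.820 gap 8.3 [-0.2 -0.2  0. ]
[157 159 154 155 154 156 108  22  14   9   8  12  14  22  41  38  34  49] [154 158 156 158 158 158 155 131  49  13   9  15  13  14  18  31  34  40] [152 154 153 155 151 154 150 152 147  93  20  12  11  12  16  16  25  37]
```

```bash
python3 -m handwheel '[[[10,0,0],0],[[2,0,-30],0],[[0,0,-35],0],[[0,0,0],0.16],[[0,0,0],0.16],[[0,0,0],0.15],[[-37,0,0],0],[[-37,0,0],0]]'
cat >> h.py <<'E'
def discs(name):
    s,p,a=st();M=model('wrist');im=vision.read_camera('wrist');cv2.imwrite(f'pics/{name}.png',im[:,:,::-1])
    g=im.max(2);m=((g<125)*255).astype(np.uint8);m[285:]=0
    for c in cv2.findContours(m,cv2.RETR_EXTERNAL,cv2.CHAIN_APPROX_NONE)[0]:
        A=cv2.contourArea(c);(u,v),r=cv2.minEnclosingCircle(c)
        if A>400 and A>.6*np.pi*r*r:
            # top face outline: glass (innermost) centroid
            print('blob',round(u),round(v),round(r,1),round(A),'tray@17',np.round(w2t(ray(M,(u,v),.017)*1000),1),'@11',np.round(w2t(ray(M,(u,v),.011)*1000),1))
    return M,im
E
python3 -m handwheel '[[[0,0,0],0]]'
python3 -c "
from h import *
discs('w15')"
```

```text
time_s: 25.02
tool_pos: [0.5306, -0.0868, 0.0884]
tcp_rot: [-3.142, -0.0, 2.045]
wrist_force: [0.3, 0.1, -0.2]
finger_gap: 0.0083
finger_force: 0.0
time_s: 25.15
tool_pos: [0.5308, -0.0879, 0.0881]
tcp_rot: [3.142, 0.0, 2.042]
wrist_force: [-0.3, 0.5, -1.1]
finger_gap: 0.0078
finger_force: 0.0
t 25.15 tray [27.9 -8.8] z 88.1 pushang 0.348 gap 7.8 [-0.3  0.5 -1.1]
blob 346 191 28.7 2440 tray@17 [-11.9 -11. ] @11 [-11.2 -10.3]
```

The small disc is at (-11.5,-10.7), just before the gate. I go behind it at an angle of 0.4.

```bash
python3 -c "
from h import *
goal((-42.8,-24),.4,23)"
```

```text
t 25.20 tray [26.8 -9.2] z 88.0 pushang 0.349 gap 8.4 [-0.2 -0.2  0.1]
shift [70.4 10.  65. ] then turn -0.051
```

```bash
python3 -m handwheel '[[[35,5,0],0],[[35,5,0],-0.05],[[0,0,0],0],[[0,0,35],0],[[0,0,22],0],[[0,0,8],0],[[-5,0,0],0],[[-5,0,0],0]]'
python3 -m handwheel '[[[-5,0,0],0],[[-5,0,0],0],[[-5,0,0],0],[[-5,0,0],0],[[0,0,0],0]]'
python3 - <<'E'
from h import *
st();M=model('wrist');im=vision.read_camera('wrist');cv2.imwrite('pics/w16.png',im[:,:,::-1])
g=im[:,:,1].astype(int);print(g[315:350:2,314],g[315:350:2,322],g[315:350:2,329])
E
```

```text
time_s: 26.2
tool_pos: [0.5134, -0.0289, 0.0242]
tcp_rot: [3.14, 0.001, 2.094]
wrist_force: [-0.1, 0.2, -0.8]
finger_gap: 0.0076
finger_force: 0.0
time_s: 26.82
tool_pos: [0.523, -0.0461, 0.0234]
tcp_rot: [3.141, 0.0, 2.094]
wrist_force: [0.6, 1.0, 1.2]
finger_gap: 0.0081
finger_force: 1.0
t 26.82 tray [-14.6 -11.4] z 23.4 pushang 0.400 gap 8.1 [0.6 1.  1.2]
[156 153 157 156 157 117  29  16  12  14  15  15  27  38  37  37  47  92] [157 158 156 156 154  93  18  13  10  19   8   9  27  34  35  38  67 101] [152 152 155 149 152 123  27  12   8  15  15  14  23  33  37  36  54  95]
```

```bash
python3 -m handwheel '[[[-4,1,0],0.08],[[-4,1,0],0.08],[[-4,1,0],0.08],[[-4,1,0],0.08],[[-4,1,0],0.08],[[0,0,0],0]]'
python3 - <<'E'
from h import *
st();M=model('wrist');im=vision.read_camera('wrist');cv2.imwrite('pics/w17.png',im[:,:,::-1])
g=im[:,:,1].astype(int);print(g[315:350:2,314],g[315:350:2,322],g[315:350:2,329])
E
```

```text
time_s: 27.62
tool_pos: [0.5343, -0.0627, 0.0232]
tcp_rot: [-3.141, 0.0, 1.694]
wrist_force: [0.1, -0.5, 0.1]
finger_gap: 0.0079
finger_force: 0.0
t 27.62 tray [ 3.4 -2.2] z 23.2 pushang 0.001 gap 7.9 [ 0.1 -0.5  0.1]
[161 162 162 162 161 160 160 128  51  14  11  13  13  18  22  35  39  35] [164 163 163 163 166 160 105  21  16  17  17  18  15  23  37  35  38  56] [159 160 160 158 160 142  53  15  14  14  17  11  16  29  38  35  39  82]
```

```bash
python3 -m handwheel '[[[-4,0,0],0],[[0,0,0],0],[[15,0,0],0],[[10,0,0],0],[[0,0,-40],0],[[0,0,-60],0],[[0,0,-60],0],[[0,0,-60],0]]'
python3 -m handwheel '[[[-45,-40,0],0],[[-45,-40,0],0],[[-45,-40,0],0],[[-45,-40,0],0],[[-45,-40,0],0],[[-45,-40,0],0],[[-45,-40,0],0],[[0,0,0],0]]'
python3 - <<'E'
from h import *
st();M=model('top');im=vision.read_camera('top');cv2.imwrite('pics/t9.png',im[:,:,::-1])
sc=vision.read_camera('scene');cv2.imwrite('pics/s9.png',sc[:,:,::-1])
# top: slot strip in tray frame, rectified at z 17 (1 px/mm)
K,R,c=M
P=np.array([(-230,-130),(150,-130),(150,130),(-230,130)],float)
uv=[]
for q in P:
    w=np.append(t2w(q),17)/1000;v=K@(R.T@(w-c));uv.append(v[:2]/v[2])
H=cv2.getPerspectiveTransform(np.float32(uv),np.float32((P+[230,130])*2))
r=cv2.warpPerspective(im[:,:,::-1].copy(),H,(760,520));g=cv2.GaussianBlur(r[:,:,1],(3,3),0)
np.set_printoptions(linewidth=200)
print('axis',[(x,int(g[260,(x+230)*2])) for x in range(-20,146,4)])
fl=np.median(g[200:320,60:380]);print(fl)
m=((g<fl-15)*255).astype(np.uint8);mm=np.zeros_like(m);mm[214:306,420:730]=m[214:306,420:730]
for cc in cv2.findContours(mm,cv2.RETR_EXTERNAL,cv2.CHAIN_APPROX_NONE)[0]:
    x,y,w,h=cv2.boundingRect(cc)
    if cv2.contourArea(cc)>300:print('x',x/2-230,(x+w)/2-230,'y',y/2-130,(y+h)/2-130)
a=cv2.imread('pics/top0.png').astype(int);b=cv2.imread('pics/t9.png').astype(int);d=np.abs(a-b).max(2)
for n,(u,v) in dict(bottle=(410,186),box=(431,277),tw=(255,272)).items():print(n,d[v-14:v+14,u-14:u+14].max())
E
```

```text
time_s: 28.68
tool_pos: [0.5314, -0.0409, 0.2453]
tcp_rot: [3.141, 0.0, 1.695]
wrist_force: [0.4, -0.3, -0.8]
finger_gap: 0.0081
finger_force: 0.0
time_s: 29.68
tool_pos: [0.2908, -0.3905, 0.243]
tcp_rot: [-3.141, -0.0, 1.69]
wrist_force: [1.0, 0.1, 0.5]
finger_gap: 0.0082
finger_force: 0.0
t 29.68 tray [ 298.9 -284.1] z 243.0 pushang -0.004 gap 8.2 [1.  0.1 0.5]
axis [(-20, 119), (-16, 119), (-12, 119), (-8, 119), (-4, 119), (0, 120), (4, 118), (8, 118), (12, 120), (16, 101), (20, 24), (24, 61), (28, 79), (32, 79), (36, 79), (40, 80), (44, 69), (48, 26), (52, 40), (56, 79), (60, 79), (64, 79), (68, 80), (72, 79), (76, 79), (80, 79), (84, 36), (88, 25), (92, 70), (96, 80), (100, 77), (104, 78), (108, 78), (112, 78), (116, 77), (120, 77), (124, 79), (128, 57), (132, 31), (136, 82), (140, 102), (144, 88)]
119.0
x 16.0 135.0 y -23.0 23.0
bottle 8
box 3
tw 3
```

The discs run S–M–L from x = 17 mm to about 133 mm, all past the gate. The bottle, box and tweezers have not moved.

```bash
python3 -c "
from station import manip;print(manip.hand_in())"
```

```text
the job is handed in; nothing more can be done
None
```

The job is handed in at about 30 s of the 64 s: all three discs lie in the slot (largest, then medium, then small), the last clearing the gate by about 17 mm, and the bottle, box and tweezers have not moved. One wrong-way turn put the small disc off line in the funnel; I corrected it with two more pushes.

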